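Clamp the sample cell and prove the screw to torque

ROBOT

A 6-joint arm with a two-finger parallel gripper is mounted at the origin on the work surface. World frame = base frame: x ahead of the robot, y to its left, z up, the work surface at z = 0. Lengths are in m, angles in rad, forces in N, time in s.
With the tool pointing down it reaches from about 0.35 to 0.775 m from the base axis. Payload 7.3 kg.
Tool frame: the origin (TCP) lies on the centre line of the jaws, within the pads' length; the fingertips stand 11 mm ahead of it and the grasp point (between the pads) lies 8 mm behind it; y points along the fingers, z is the direction in which the jaws open and shut, and the axes are right-handed (so a half turn about y gives the same grasp; the last joint's range is limited). The gripper opens to 92 mm and grips with 3 to 60 N. Pads are 19 mm wide; open, the fingers measure 130 mm over their backs; the gripper's body (75 mm by 190 mm) begins 47 mm behind the grasp point.
Start: joints at [-1.399, 0.342, 1.524, -0, 1.275, -0.146], TCP at [0.164, -0.499, 0.238] pointing down, gripper open.
Joint ranges: [-2.53, 2.53], [-0.77, 2.02], [0.04, 2.7], [-1, 4.14], [0.28, 2.66], [-3.11, 3.11]. Speed limits (rad/s): [2.57, 2.57, 3.14, 3.14, 3.14, 3.14].

INTERFACE

Orientations are given as [roll, pitch, yaw] about the fixed x, y, z axes, in that order (R = Rz(yaw) Ry(pitch) Rx(roll)).
In Python, from cell import robot, cams gives the robot as it stands.
- The arm moves only by the tool apply_moves, never from a script. Its argument "plan" is a list of rows, each a list of 7 numbers: the shift along the tool's x, y, z in m, then the turn, a rotation vector about the tool's x, y, z in degrees, then the gripper command: -1 is fully open, 1 is shut, values between are in proportion. A call has exactly 5 rows; each row is the pose to reach, as a shift and turn from the pose commanded when the call began, along the tool's axes at that moment; what a row does not reach only later rows make up. A row lasts 1/8 s, in which the tool goes at most 62.5 mm and 10.7 degrees, less where a joint would pass 70% of its speed; a pose out of reach is approached as far as the arm can. A call with a gripper value outside its range is refused whole. The fingers move at their own pace and stop on an object; "squeeze" is the grip in N (left out, the last holds). Time passes only in rows, so rows that repeat a pose let the fingers close, or fill a call up. It gives the time, the measured TCP pose, the force and the opening at its end, in the units of the state.
- robot.observe(): the state, without advancing time (a new reading comes with each control period).
- cams.read_camera(name): name is "scene" or "top" or "wrist"; returns the picture (400x640x3 uint8, blue, green, red); there is no depth.
- cams.calibration(name): a dict with "fx", "fy", "cx", "cy" (pixels), "dist" ([k1, k2, p1, p2, k3] as OpenCV has them; the pictures are not rectified), "extrinsics" (4x4, takes a point from world to camera coordinates); the wrist camera has in their place "T_tool_cam" (4x4, takes a point from camera to tool coordinates, whose origin is the TCP and whose axes are the tool frame's). Camera axes: x right, y up, looking along -z (the intrinsics and any distortion apply to the point x, -y, -z); pixel columns grow to the right and rows downward; lengths in m; the calibration is good to about 2 mm. A picture is of the moment at which its call begins: read the wrist's pose just before it. calibration takes no time and is no camera call.
- robot.hand_in(): hands the job in, once; it reports no verdict.
The state is a dict: "time": time; "qpos": joint angles; "qvel": joint speeds; "joint_efforts": joint torques, N m; "tool_pos": TCP position; "tool_rot": TCP orientation; "contact_force": force on the tool from outside, world axes, zero at the start; "torque": the same for the moment, N m; "opening": finger opening in m.
Only numpy, scipy, OpenCV 4.12 (cv2) and the standard library are available. Lean on these libraries where they do the work, as an engineer would, in place of code of your own. Each camera call takes 0.05 s, during which the arm holds its last target. There are 200 camera calls.

TASK

Slide the carriage with the glass cell fully home under the blue bridge (the yellow post is its handle). Then turn the cross-bar screw clockwise until it seats, and bear on it to about 0.65 newton metres, holding that steadily for a second to check that the screw gives no further; more than 0.95 newton metres at any time would crack the cell. Let go, leaving the cell home and the screw seated, and do not disturb the bottles and tools around it.

Things in the scene. Friction and masses are not known exactly. Their poses are not given: they have to be found in the camera images.
- clamp: sample-cell clamp bolted to the bench: aluminium base plate 300 x 130 mm, 14 mm thick, with a blue bridge (40 mm along x, 124 mm wide, its top 87 mm above the bench) over its far part. Origin on the bench surface, 20 mm ahead (+x) of the middle of the base plate; z up; its x axis is the direction in which the carriage slides home, under the bridge. The clamp may be turned on the bench
- push_post (a point): centre of the upper part of the yellow upright post (18 mm diameter, free from 28 mm to 116 mm above the bench) on the near end of the grey sliding carriage; this point is 92 mm above the bench. The post is pushed along the clamp's +x to slide the carriage
- carriage_part (a joint): travel of the grey carriage that carries the round glass cell, in m: grows as it slides along the clamp's +x; 0.05 = fully home against its hard stop, cell beneath the screw. Slides with about 3 N of friction and stays where it is left; starts 0 to 0.02
- screw_axis (a point): point on the vertical axis of the clamp screw in the bridge (50 mm along the clamp's +x from its origin), 130 mm above the bench; the hub of the cross bar ends at 115 mm, below this point
- red_peg (a point): point on the axis of the red upright peg (16 mm diameter, from 100 to 150 mm above the bench), 20 mm below its top, at one end of the screw's cross bar, 60 mm from the screw axis. A like white peg stands at the opposite end. The bar between the pegs is a 10 mm rod at 103 mm height. Pushing a peg sideways, square to the bar, turns the screw: torque = push x 0.06 m (10 N gives 0.6 N m)
- screw_part (a joint): turn of the clamp screw in rad: grows clockwise seen from above (tightening); runs with about 0.08 N m of friction and comes to a firm stop (seated on the cell) at 1.0; starts 0 to 0.4, at 0 the red peg lies at 130 degrees counter-clockwise (from above) from the clamp's +x as seen from the screw axis, at 1.0 it lies at 73 degrees. It stays where it is left
- bar_part (a joint): slight elastic wind-up of the cross bar on the screw, in rad, a measure of the torque being applied: 12 N m per rad, positive clockwise from above (0.6 N m is 0.05 rad, about 3 mm at the peg); 0 when let go
- brown_bottle: brown glass bottle with blue cap, 64 mm diameter, 130 mm high; bystander, its origin is at the underside
- white_jar: white jar with black lid, 70 mm diameter, 85 mm high; bystander, its origin is at the underside
- beaker: clear beaker, 72 mm diameter, 90 mm high; bystander, its origin is at the underside
- red_vial: red vial with white cap, 32 mm diameter, 60 mm high; bystander, its origin is at the underside
- drop_bottle: small white bottle with red cap, 40 mm diameter, 75 mm high; bystander, its origin is at the underside
- driver: screwdriver lying flat on the bench; bystander

How it is judged:
By the outcome, as a careful person would: the job done as asked, in the order asked, and still so for the second after the job is handed in, with the robot touching nothing.
It also fails if it takes over 72 s, if anything falls off the work surface, if the arm or the gripper's body presses on something with over 40 N, if the wrist force passes 120 N, or if a joint passes its speed limit or range.

## Working session

There is one attempt and no reset: what is moved stays moved. The work goes in short steps, Python scripts to look and compute and a tool call to move; the robot and the scene stay as the last step left them, time stands still between calls to the robot, and variables do not carry over. Pictures are saved under pics/ and viewed, about 8 in all and at most 12, crops included, and the job is handed in when it is done.

Besides the shell and the picture viewer there is one more tool, called as a command line: name --pt "numbers of a row" for each row, then --argument value for the rest. apply_moves: Moves the arm, as the interface text tells. Its arguments: {"type":"object","properties":{"plan":{"type":"array","items":{"type":"array","items":{"type":"number"}}},"squeeze":{"type":"number"}},"required":["plan"]}

```bash
ls; mkdir -p pics; python3 - <<'E'
from cell import robot,cams
import cv2
print(robot.observe())
for n in("scene","top"):
    cv2.imwrite(f"pics/{n}0.png",cams.read_camera(n)); print(n,cams.calibration(n))
print(cams.calibration("wrist"))
E
```

```text
pics
{'time': 0.0, 'qpos': array([-1.39898815e+00,  3.42755081e-01,  1.52504138e+00, -4.48317471e-06,
        1.27538054e+00, -1.45983478e-01]), 'qvel': array([-0.00054977, -0.000426  ,  0.00051816, -0.00097502,  0.00027881,
       -0.00220816]), 'joint_efforts': array([ 1.01067089e-03, -4.31244600e+01, -2.44223624e+01,  7.19759404e-02,
        5.60717296e-02, -1.18731950e-04]), 'tool_pos': array([ 0.16400618, -0.49830833,  0.23701965]), 'tool_rot': array([-1.57236445e+00,  2.26227671e-04, -2.82379987e+00]), 'contact_force': array([-0.13899368, -0.54414828, -0.45640271]), 'torque': array([-0.01557132, -0.05594284,  0.01928894]), 'opening': 0.09169894434667088}
scene {'fx': 424.653795144849, 'fy': 424.653795144849, 'cx': 315.1566406459031, 'cy': 197.14226569087907, 'dist': array([-0.07015083,  0.        ,  0.        ,  0.        ,  0.        ]), 'extrinsics': array([[ 0.54366446,  0.83927791,  0.00644612, -0.34198005],
       [-0.72441429,  0.4653522 ,  0.50859735,  0.36167392],
       [ 0.4238548 , -0.28117597,  0.86098036, -1.19495509],
       [ 0.        ,  0.        ,  0.        ,
[... 297 characters left out ...]
-0.10016346,  0.21781179, -0.58251461],
       [-0.21688408,  0.02019323,  0.97598849, -0.79715733],
       [ 0.        ,  0.        ,  0.        ,  1.        ]])}
{'fx': 280.26540585124786, 'fy': 280.26540585124786, 'cx': 320.1890629690973, 'cy': 200.28830283290782, 'dist': array([-0.0115928,  0.       ,  0.       ,  0.       ,  0.       ]), 'T_tool_cam': array([[-6.41067429e-04, -9.62128900e-01, -2.72594148e-01,
        -7.27127871e-02],
       [ 6.37031073e-04,  2.72593755e-01, -9.62129014e-01,
        -1.45512370e-01],
       [ 9.99999592e-01, -7.90440516e-04,  4.38155027e-04,
         1.47709412e-03],
       [ 0.00000000e+00,  0.00000000e+00,  0.00000000e+00,
         1.00000000e+00]])}
```

View pics/scene0.png

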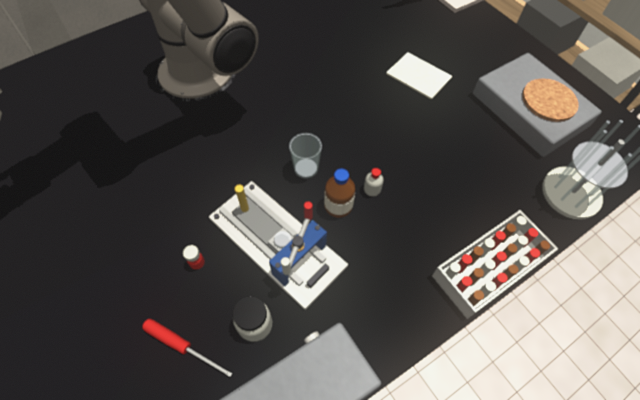

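View pics/top0.png

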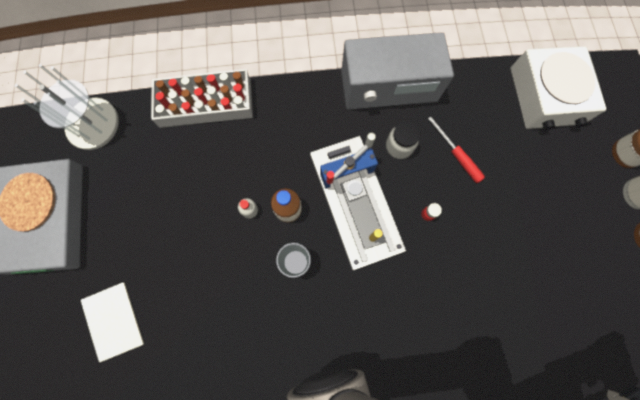

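Scene view: yellow post at about (240,188), red peg (308,205), white peg (285,262), bottle (340,190). Top view: post (378,234), red peg (330,176), white peg (371,138), plate corners about (311,151) to (404,248). I'll enlarge both for a finer reading.

```bash
python3 - <<'E'
import cv2,numpy as np
a=cv2.imread("pics/scene0.png")[170:310,200:360]; b=cv2.imread("pics/top0.png")[125:275,300:430]
a=cv2.resize(a,None,fx=2.5*1.0,fy=2.5,interpolation=cv2.INTER_CUBIC)
b=cv2.resize(b,None,fx=3,fy=3,interpolation=cv2.INTER_CUBIC)
c=np.zeros((450,790,3),np.uint8);c[:350,:400]=a;c[:450,400:790]=b
cv2.imwrite("pics/c1.png",c)
E
```

```text
(no output)
```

View pics/c1.png

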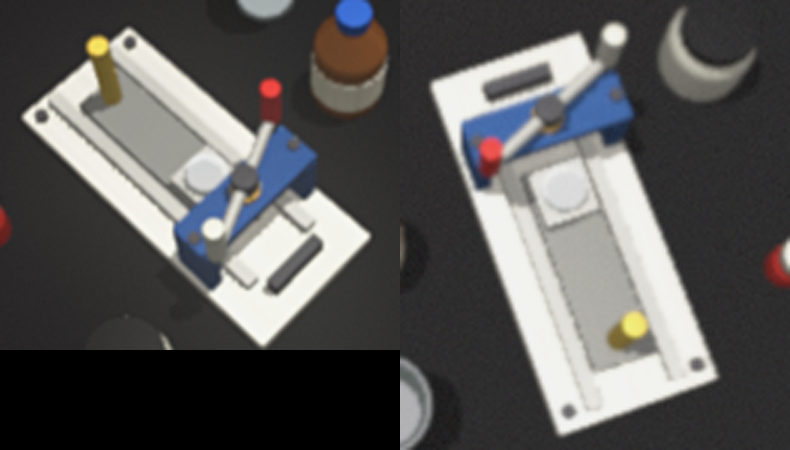

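```bash
cat > h.py <<'E'
import numpy as np,cv2
from cell import robot,cams
from scipy.spatial.transform import Rotation as R
F=np.diag([1.,-1,-1])
def proj(P,c,E):
    P=np.atleast_2d(P); C=(P@E[:3,:3].T+E[:3,3])@F
    K=np.array([[c['fx'],0,c['cx']],[0,c['fy'],c['cy']],[0,0,1]])
    return cv2.projectPoints(C,np.zeros(3),np.zeros(3),K,np.array(c['dist']))[0].reshape(-1,2)
def model(q):
    x,y,yaw,p,a=q; c,s=np.cos(yaw),np.sin(yaw)
    L=np.array([[p,0,.116],[.05+.06*np.cos(a),.06*np.sin(a),.15],[.05-.06*np.cos(a),-.06*np.sin(a),.15],
     [-.17,.065,.014],[-.17,-.065,.014],[.13,-.065,.014],[.13,.065,.014],[.05,0,.115]])
    return L@np.array([[c,s,0],[-s,c,0],[0,0,1]])+[x,y,0]
E
python3 - <<'E'
from h import *
from scipy.optimize import least_squares
S=np.array([[98,46],[270,88],[213,228],[128,27],[22,116],[263,346],[371,236],[245,178]])/2.5+[200,170]
T=(np.array([[635,323],[491,149],[614,35],[558,436],[718,378],[580,33],[430,84],[550,110]])-[400,0])/3+[300,125]
cs,ct=cams.calibration("scene"),cams.calibration("top")
f=lambda q:np.r_[proj(model(q),cs,cs['extrinsics'])-S,proj(model(q),ct,ct['extrinsics'])-T]
r=least_squares(lambda q:f(q).ravel(),[.55,-.05,.3,-.13,2.],loss='soft_l1')
print(r.x,np.degrees(r.x[[2,4]]));print(f(r.x).round(1));print(model(r.x).round(3))
# bystanders rough, on top/scene: print pixel->plane
def ray(c,uv,z):
    K=np.array([[c['fx'],0,c['cx']],[0,c['fy'],c['cy']],[0,0,1]])
    n=cv2.undistortPoints(np.array([[uv]],float),K,np.array(c['dist'])).ravel()
    E=c['extrinsics'];d=E[:3,:3].T@(F@np.r_[n,1]);o=-E[:3,:3].T@E[:3,3];return o+d*(z-o[2])/d[2]
for n,uv,z in[("bottlecap",(285,198),.13),("jar",(404,133),.085),("vial",(435,210),.06),("beaker",(293,256),.09),("drop",(245,205),.075)]:print(n,ray(ct,uv,z).round(3))
E
```

```text
[ 0.6057925  -0.06997314  0.23714963 -0.11636828  1.99769902] [ 13.58767268 114.45972238]
[[-0.5 -0.4]
 [-0.6 -0.4]
 [-0.6 -0.2]
 [-0.3 -0.4]
 [-1.1 -0.4]
 [-1.  -0. ]
 [-0.8 -0.5]
 [-1.  -1.2]
 [-0.7 -0.4]
 [-0.4 -0.8]
 [-0.4 -1. ]
 [ 0.1 -0.6]
 [-0.6 -0.5]
 [-0.7 -0.7]
 [-0.5 -1.1]
 [-0.6 -1.8]]
[[ 0.493 -0.097  0.116]
 [ 0.617 -0.011  0.15 ]
 [ 0.691 -0.105  0.15 ]
 [ 0.425 -0.047  0.014]
 [ 0.456 -0.173  0.014]
 [ 0.747 -0.103  0.014]
 [ 0.717  0.024  0.014]
 [ 0.654 -0.058  0.115]]
bottlecap [0.581 0.086 0.13 ]
jar [ 0.715 -0.194  0.085]
vial [ 0.535 -0.243  0.06 ]
beaker [0.464 0.082 0.09 ]
drop [0.587 0.178 0.075]
```

```bash
cat >> h.py <<'E'
Q=np.array([0.6057925,-0.06997314,0.23714963])
def c2w(x,y,z):
    c,s=np.cos(Q[2]),np.sin(Q[2]); return np.array([Q[0]+c*x-s*y,Q[1]+s*x+c*y,z])
def go(target=None,yaw=None):
    o=robot.observe(); M=R.from_euler('xyz',o['tool_rot'])
    p=np.array(o['tool_pos']); c,s=np.cos(Q[2]),np.sin(Q[2]); d=p-[Q[0],Q[1],0]
    print('t',round(o['time'],2),'pos',p.round(4),'clamp',np.round([c*d[0]+s*d[1],c*d[1]-s*d[0]],4),'yaw',np.degrees(o['tool_rot'][2]).round(2),'F',o['contact_force'].round(2),'open',round(o['opening'],4))
    if target is not None:
        N=R.from_euler('xyz',[-np.pi/2,0,np.radians(yaw)])
        print('shift',(M.inv().apply(np.array(target)-p)).round(4),'turn',np.degrees((M.inv()*N).as_rotvec()).round(2))
E
python3 -c "
from h import *
go(c2w(-.158,0,.2),-166.4)"
```

```text
t 0.1 pos [ 0.164  -0.4984  0.2371] clamp [-0.5301 -0.3126] yaw -161.79 F [-0.11  0.02 -0.5 ] open 0.092
shift [-0.396   0.0376 -0.2816] turn [ 0.08  4.61 -0.01]
```

apply_moves --pt "-0.398 0.03 -0.282 0 4.6 0 1" --pt "-0.398 0.03 -0.282 0 4.6 0 1" --pt "-0.398 0.03 -0.282 0 4.6 0 1" --pt "-0.398 0.03 -0.282 0 4.6 0 1" --pt "-0.398 0.03 -0.282 0 4.6 0 1" --squeeze 10

```text
time: 0.72
tool_pos: [0.3503, -0.2461, 0.2183]
tool_rot: [-1.571, 0.0, -2.905]
contact_force: [1.2, -0.4, 0.3]
opening: 0.0466
```

```bash
python3 -c "
from h import *
go(c2w(-.158,0,.2),-166.4)"
```

```text
t 0.72 pos [ 0.3503 -0.2461  0.2183] clamp [-0.2898 -0.1112] yaw -166.42 F [ 1.2  -0.41  0.3 ] open 0.0466
shift [-0.1317  0.0183 -0.1112] turn [-0.01 -0.02 -0.  ]
```

apply_moves --pt "-0.04 0.006 -0.034 0 0 0 1" --pt "-0.08 0.012 -0.068 0 0 0 1" --pt "-0.12 0.018 -0.1 0 0 0 1" --pt "-0.12 0.018 -0.1 0 0 0 1" --pt "-0.12 0.018 -0.1 0 0 0 1"

```text
time: 1.35
tool_pos: [0.4422, -0.1225, 0.2003]
tool_rot: [-1.571, -0.001, -2.903]
contact_force: [0.1, 0.2, -0.1]
opening: 0.0009
```

```bash
python3 -c "
from h import *
go(c2w(-.158,0,.1),-166.4)
cv2.imwrite('pics/w1.png',cams.read_camera('wrist'))"
```

```text
t 1.35 pos [ 0.4422 -0.1225  0.2003] clamp [-0.1713 -0.0127] yaw -166.34 F [ 0.06  0.18 -0.07] open 0.0009
shift [-0.0135  0.1003 -0.0126] turn [0.01 0.06 0.05]
```

View pics/w1.png

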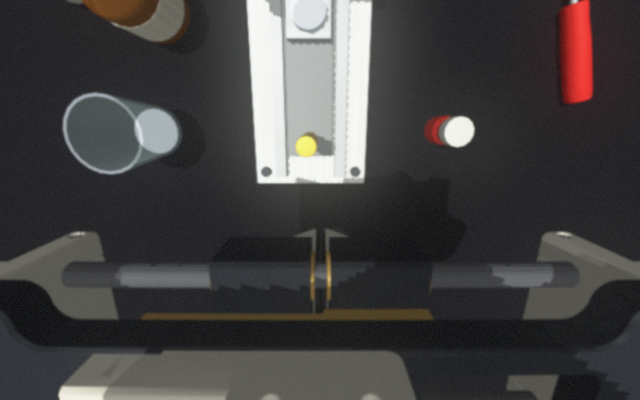

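Wrist view: post top is at (307,146), closed fingers at x≈321, and the plate's near edge is centred at x≈311. That agrees with the fit: the tool has 12 mm still to go to the left.

apply_moves --pt "-0.013 0.0 -0.0126 0 0 0 1" --pt "-0.013 0.03 -0.0126 0 0 0 1" --pt "-0.013 0.07 -0.0126 0 0 0 1" --pt "-0.013 0.1 -0.0126 0 0 0 1" --pt "-0.013 0.1 -0.0126 0 0 0 1"

```text
time: 2.02
tool_pos: [0.4505, -0.1079, 0.0992]
tool_rot: [-1.573, -0.004, -2.906]
contact_force: [-0.6, -0.6, 0.5]
opening: 0.0006
```

```bash
python3 -c "
from h import *
go(c2w(-.14,0,.1),-166.4)"
```

```text
t 2.02 pos [ 0.4505 -0.1079  0.0992] clamp [-0.1599 -0.0004] yaw -166.52 F [-0.64 -0.61  0.47] open 0.0006
shift [-0.0199 -0.0009 -0.0004] turn [ 0.14 -0.12  0.21]
```

apply_moves --pt "-0.012 0 0 0 0 0 1" --pt "-0.022 0 0 0 0 0 1" --pt "-0.03 0 0 0 0 0 1" --pt "-0.037 0 0 0 0 0 1" --pt "-0.044 0 0 0 0 0 1"

```text
time: 2.65
tool_pos: [0.4955, -0.0968, 0.1008]
tool_rot: [-1.57, 0.0, -2.904]
contact_force: [-2.9, -2.4, 3.1]
opening: 0.0003
```

```bash
python3 -c "
from h import *
go(c2w(-.1,0,.1),-166.4)"
```

```text
t 2.65 pos [ 0.4955 -0.0968  0.1008] clamp [-0.1135 -0.0002] yaw -166.38 F [-2.88 -2.43  3.07] open 0.0003
shift [-0.0135  0.0008 -0.0002] turn [-0.03  0.02 -0.01]
```

Contact, at about 3 N of friction. I'll continue slowly to the stop.

apply_moves --pt "-0.003 0 0 0 0 0 1" --pt "-0.006 0 0 0 0 0 1" --pt "-0.009 0 0 0 0 0 1" --pt "-0.012 0 0 0 0 0 1" --pt "-0.014 0 0 0 0 0 1"

```text
time: 3.28
tool_pos: [0.5088, -0.0935, 0.1005]
tool_rot: [-1.571, 0.0, -2.904]
contact_force: [-2.5, -1.9, 2.4]
opening: 0.0005
```

apply_moves --pt "-0.001 0 0 0 0 0 1" --pt "-0.002 0 0 0 0 0 1" --pt "-0.003 0 0 0 0 0 1" --pt "-0.004 0 0 0 0 0 1" --pt "-0.005 0 0 0 0 0 1"

```text
time: 3.9
tool_pos: [0.5136, -0.0924, 0.1005]
tool_rot: [-1.571, 0.0, -2.904]
contact_force: [-2.8, -2.6, 3.4]
opening: 0.0003
```

```bash
python3 -c "
from h import *
go(c2w(-.1,0,.1),-166.4)"
```

```text
t 3.9 pos [ 0.5136 -0.0924  0.1005] clamp [-0.0949 -0.0001] yaw -166.4 F [-2.85 -2.57  3.42] open 0.0003
shift [ 0.0051  0.0005 -0.0001] turn [-0.01  0.   -0.  ]
```

apply_moves --pt "-0.0015 0 0 0 0 0 1" --pt "-0.003 0 0 0 0 0 1" --pt "-0.0045 0 0 0 0 0 1" --pt "-0.006 0 0 0 0 0 1" --pt "-0.007 0 0 0 0 0 1"

```text
time: 4.53
tool_pos: [0.5184, -0.0911, 0.1005]
tool_rot: [-1.571, -0.005, -2.904]
contact_force: [-11.8, -5.8, 8.6]
opening: 0.0006
```

apply_moves --pt "-0.001 0 0 0 0 0 1" --pt "-0.002 0 0 0 0 0 1" --pt "-0.003 0 0 0 0 0 1" --pt "-0.004 0 0 0 0 0 1" --pt "-0.005 0 0 0 0 0 1"

```text
time: 5.15
tool_pos: [0.5188, -0.091, 0.1004]
tool_rot: [-1.573, -0.014, -2.903]
contact_force: [-30.0, -13.6, 20.9]
opening: 0.0003
```

Hard stop reached at TCP clamp x ≈ -0.089, where the force rose with no motion. Now I'll back off and lift.

apply_moves --pt "0.01 0 0 0 0 0 1" --pt "0.03 0 0 0 0 0 1" --pt "0.035 -0.03 0 0 0 0 1" --pt "0.035 -0.08 0 0 9 0 1" --pt "0.035 -0.1 0 0 17 0 1"

```text
time: 5.78
tool_pos: [0.4927, -0.0977, 0.2032]
tool_rot: [-1.57, 0.005, 3.078]
contact_force: [-0.4, -0.0, 0.1]
opening: 0.0003
```

```bash
python3 -c "
from h import *
go(c2w(-.0107,.0655,.2),176.6)
cv2.imwrite('pics/t2.png',cams.read_camera('top'))
cv2.imwrite('pics/s2.png',cams.read_camera('scene'))
a=cv2.imread('pics/s2.png')[150:310,180:360];b=cv2.imread('pics/t2.png')[125:285,300:480]
cv2.imwrite('pics/c2.png',cv2.resize(np.hstack([a,b]),None,fx=2.2,fy=2.2,interpolation=cv2.INTER_CUBIC))"
```

```text
t 5.78 pos [ 0.4927 -0.0977  0.2032] clamp [-0.1164 -0.0003] yaw 176.34 F [-0.36 -0.04  0.06] open 0.0003
shift [-0.0814  0.0036 -0.0942] turn [-0.03 -0.26 -0.31]
```

View pics/c2.png

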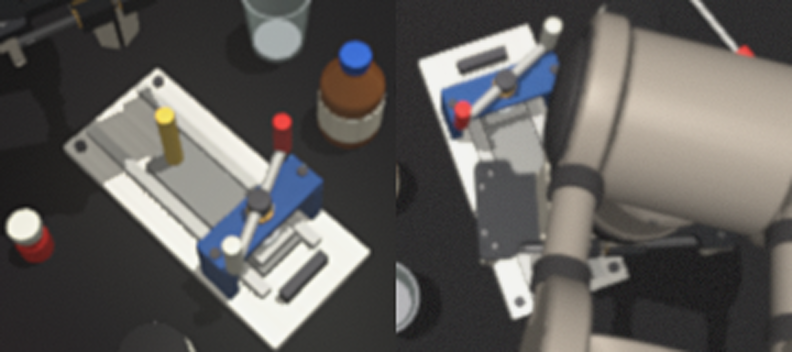

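The post has moved up close to the bridge, to scene (255,203), and the cell is under it. The screw is unturned. Next, the red peg.

apply_moves --pt "-0.03 0 -0.035 0 0 0 1" --pt "-0.06 0 -0.07 0 0 0 1" --pt "-0.08 0.004 -0.094 0 0 0 1" --pt "-0.081 0.004 -0.094 0 0 0 1" --pt "-0.081 0.004 -0.094 0 0 0 1"

```text
time: 6.5
tool_pos: [0.5769, -0.0088, 0.1953]
tool_rot: [-1.571, -0.002, 3.084]
contact_force: [-1.2, -0.4, -0.0]
opening: 0.0003
```

```bash
python3 -c "
from h import *
go(c2w(-.0107,.0655,.128),176.6)
o=robot.observe();c=cams.calibration('wrist');cv2.imwrite('pics/w3.png',cams.read_camera('wrist'))
M=np.eye(4);M[:3,:3]=R.from_euler('xyz',o['tool_rot']).as_matrix();M[:3,3]=o['tool_pos']
print(proj(model([*Q,-.072,1.9977])[:3],c,np.linalg.inv(M@c['T_tool_cam'])).round(0))
s=cams.calibration('scene')
for p in(-.07,-.072,-.075):print(p,proj(model([*Q,p,2])[:1],s,s['extrinsics']))
"
```

```text
t 6.5 pos [ 0.5769 -0.0088  0.1953] clamp [-0.0137  0.0663] yaw 176.72 F [-1.24 -0.44 -0.03] open 0.0003
shift [-0.0032  0.0673 -0.0001] turn [0.   0.12 0.12]
[[410. 251.]
 [318. 170.]
 [465.  42.]]
-0.07 [[254.07891929 201.71979692]]
-0.072 [[253.40139504 201.11792205]]
-0.075 [[252.3873432  200.21702378]]
```

View pics/w3.png

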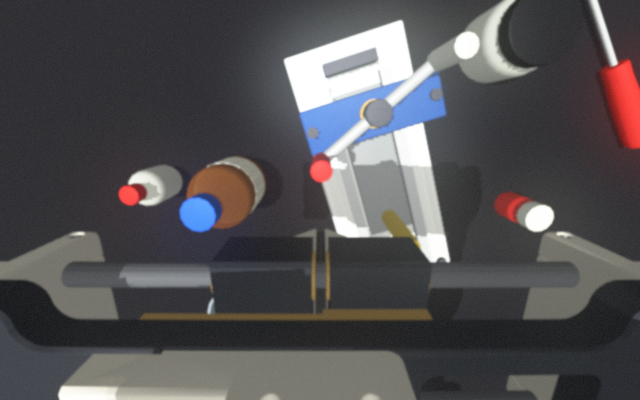

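Red peg at (320,167) against (318,170) predicted, so agreement is about 1-2 mm. I'll descend and advance to just short of contact.

apply_moves --pt "0 0.02 0 0 0 0 1" --pt "0 0.045 0 0 0 0 1" --pt "0 0.067 0 0 0 0 1" --pt "-0.006 0.067 0 0 0 0 1" --pt "-0.006 0.067 0 0 0 0 1"

```text
time: 7.18
tool_pos: [0.5844, -0.0097, 0.1305]
tool_rot: [-1.571, 0.002, 3.082]
contact_force: [0.7, 1.0, -0.6]
opening: 0.0004
```

```bash
python3 -c "
from h import *
go(c2w(.0084,.0597,.128),176.6)
import time
print([robot.observe()['contact_force'].round(2) for _ in range(2)])"
```

```text
t 7.17 pos [ 0.5844 -0.0097  0.1305] clamp [-0.0066  0.0636] yaw 176.58 F [ 0.69  0.96 -0.64] open 0.0004
shift [-0.0155  0.0026 -0.0007] turn [-0.01 -0.02 -0.11]
[array([ 0.69,  0.96, -0.64]), array([ 0.69,  0.96, -0.64])]
```

apply_moves --pt "-0.008 0.001 0 0 0 0 1" --pt "-0.015 0.001 -0.001 0 0 0 1" --pt "-0.021 0.001 -0.005 0 0 0 1" --pt "-0.027 0.001 -0.009 0 0 0 1" --pt "-0.034 0.001 -0.012 0 0 0 1"

```text
time: 7.8
tool_pos: [0.6182, 0.0017, 0.1284]
tool_rot: [-1.571, -0.001, 3.083]
contact_force: [-2.8, 2.1, 0.1]
opening: 0.0001
```

apply_moves --pt "-0.003 0 -0.001 0 0 0 1" --pt "-0.006 0 -0.002 0 0 0 1" --pt "-0.009 0 -0.003 0 0 0 1" --pt "-0.012 0 -0.0035 0 0 0 1" --pt "-0.013 0 -0.0035 0 0 0 1"

```text
time: 8.43
tool_pos: [0.6317, 0.0035, 0.1286]
tool_rot: [-1.571, 0.0, 3.082]
contact_force: [-1.6, 1.8, -0.2]
opening: 0.0007
```

```bash
python3 -c "
from h import *
go([.6405,.0027,.129],176.6);print(robot.observe()['torque'])"
```

```text
t 8.43 pos [0.6317 0.0035 0.1286] clamp [0.0424 0.0653] yaw 176.6 F [-1.58  1.76 -0.18] open 0.0007
shift [-0.0088 -0.0004  0.0003] turn [-0.01  0.   -0.03]
[0.21889543 0.25858048 0.00432304]
```

apply_moves --pt "-0.0015 0 0 0 0 0 1" --pt "-0.003 0 0 0 0 0 1" --pt "-0.0045 0 0 0 0 0 1" --pt "-0.006 0 0 0 0 0 1" --pt "-0.006 0 0 0 0 0 1"

```text
time: 9.05
tool_pos: [0.6376, 0.0032, 0.1286]
tool_rot: [-1.571, 0.0, 3.082]
contact_force: [-1.3, 0.3, -0.0]
opening: 0.0006
```

apply_moves --pt "-0.0005 0 0 0 0 0 1" --pt "-0.001 0 0 0 0 0 1" --pt "-0.0015 0 0 0 0 0 1" --pt "-0.002 0 0 0 0 0 1" --pt "-0.002 0 0 0 0 0 1"

```text
time: 9.68
tool_pos: [0.6394, 0.0031, 0.1285]
tool_rot: [-1.571, 0.0, 3.082]
contact_force: [-0.8, 1.9, 0.7]
opening: 0.0003
```

apply_moves --pt "-0.0005 0 0 0 0 0 1" --pt "-0.001 0 0 0 0 0 1" --pt "-0.0015 0 0 0 0 0 1" --pt "-0.0015 0 0 0 0 0 1" --pt "-0.0015 0 0 0 0 0 1"

```text
time: 10.3
tool_pos: [0.6406, 0.0032, 0.1285]
tool_rot: [-1.571, -0.001, 3.082]
contact_force: [-4.0, 2.2, 1.5]
opening: 0.0004
```

apply_moves --pt "-0.0005 0 0 0 0 0 1" --pt "-0.001 0 0 0 0 0 1" --pt "-0.001 0 0 0 0 0 1" --pt "-0.001 0 0 0 0 0 1" --pt "-0.001 0 0 0 0 0 1"

```text
time: 10.92
tool_pos: [0.6412, 0.0032, 0.1285]
tool_rot: [-1.571, -0.002, 3.082]
contact_force: [-6.4, 2.4, 2.6]
opening: 0.0005
```

apply_moves --pt "-0.0005 0 0 0 0 0 1" --pt "-0.001 0 0 0 0 0 1" --pt "-0.001 0 0 0 0 0 1" --pt "-0.001 0 0 0 0 0 1" --pt "-0.001 0 0 0 0 0 1"

```text
time: 11.55
tool_pos: [0.6417, 0.0032, 0.1285]
tool_rot: [-1.571, -0.003, 3.082]
contact_force: [-7.8, 1.9, 3.9]
opening: 0.0006
```

```bash
python3 - <<'E'
from h import *
import numpy as np
f=[]
for i in range(6):
    f.append(np.r_[robot.observe()['contact_force'],robot.observe()['tool_pos']]); cams.read_camera('top')
print(np.round(f,4)); go()
E
```

```text
[[-7.7934e+00  1.8725e+00  3.9148e+00  6.4170e-01  3.2000e-03  1.2850e-01]
 [-8.4167e+00  1.7143e+00  4.4106e+00  6.4170e-01  3.2000e-03  1.2840e-01]
 [-7.3506e+00  2.1482e+00  3.7146e+00  6.4170e-01  3.2000e-03  1.2840e-01]
 [-7.8420e+00  2.1181e+00  4.2629e+00  6.4170e-01  3.2000e-03  1.2840e-01]
 [-7.4742e+00  1.9951e+00  3.6277e+00  6.4170e-01  3.2000e-03  1.2840e-01]
 [-7.8866e+00  2.2109e+00  3.5810e+00  6.4170e-01  3.2000e-03  1.2840e-01]]
t 11.85 pos [0.6417 0.0032 0.1284] clamp [0.0521 0.0627] yaw 176.62 F [-7.6   2.05  3.67] open 0.0006
```

Seated: force now climbs at about 3.5 N/mm, which matches the bar wind-up of 3.3 N/mm. The push is 7.8 N, or 0.47 N m, so it needs 3 N more.

apply_moves --pt "-0.0004 0 0 0 0 0 1" --pt "-0.0008 0 0 0 0 0 1" --pt "-0.0012 0 0 0 0 0 1" --pt "-0.0015 0 0 0 0 0 1" --pt "-0.0015 0 0 0 0 0 1"

```text
time: 12.48
tool_pos: [0.6426, 0.0032, 0.1285]
tool_rot: [-1.571, -0.004, 3.083]
contact_force: [-11.1, 2.8, 5.5]
opening: 0.0004
```

```bash
cat > m.py <<'E'
from h import *
f=[]
for i in range(6):
    o=robot.observe(); f.append(np.r_[o['contact_force'],o['tool_pos']]); cams.read_camera('top')
f=np.array(f);print(f[:,0].round(1),f.mean(0).round(4)); go()
E
python3 m.py
```

```text
[-11.1 -10.5 -10.8  -9.9 -10.5 -10.7] [-1.05965e+01  2.00940e+00  5.23470e+00  6.42600e-01  3.20000e-03
  1.28400e-01]
t 12.78 pos [0.6426 0.0032 0.1284] clamp [0.0529 0.0625] yaw 176.62 F [-10.16   2.37   5.44] open 0.0004
```

Push on the peg is 10.6 to 10.8 N, which is 0.645 N m. I'll hold it for over a second.

apply_moves --pt "0 0 0 0 0 0 1" --pt "0 0 0 0 0 0 1" --pt "0 0 0 0 0 0 1" --pt "0 0 0 0 0 0 1" --pt "0 0 0 0 0 0 1"

```text
time: 13.4
tool_pos: [0.6426, 0.0032, 0.1284]
tool_rot: [-1.571, -0.004, 3.083]
contact_force: [-11.0, 2.0, 5.1]
opening: 0.0005
```

apply_moves --pt "0 0 0 0 0 0 1" --pt "0 0 0 0 0 0 1" --pt "0 0 0 0 0 0 1" --pt "0 0 0 0 0 0 1" --pt "0 0 0 0 0 0 1"

```text
time: 14.02
tool_pos: [0.6426, 0.0033, 0.1284]
tool_rot: [-1.571, -0.004, 3.083]
contact_force: [-10.6, 2.5, 5.9]
opening: 0.0005
```

apply_moves --pt "0 0 0 0 0 0 1" --pt "0 0 0 0 0 0 1" --pt "0 0 0 0 0 0 1" --pt "0 0 0 0 0 0 1" --pt "0 0 0 0 0 0 1"

```text
time: 14.65
tool_pos: [0.6426, 0.0032, 0.1284]
tool_rot: [-1.571, -0.004, 3.083]
contact_force: [-10.9, 1.8, 4.3]
opening: 0.0007
```

```bash
python3 m.py
```

```text
[-10.9 -11.1 -10.6 -11.1 -11.  -10.6] [-1.08756e+01  1.75160e+00  4.89230e+00  6.42600e-01  3.20000e-03
  1.28400e-01]
t 14.95 pos [0.6426 0.0032 0.1284] clamp [0.0529 0.0625] yaw 176.62 F [-11.46   1.53   4.55] open 0.0005
```

Steady: no creep in position, and 10.9 N on the peg (0.65 N m). I'll release gently along +x, then back off and lift clear.

apply_moves --pt "0.002 0 0 0 0 0 1" --pt "0.005 0 0 0 0 0 1" --pt "0.01 0 0 0 0 0 1" --pt "0.025 0 0 0 0 0 1" --pt "0.03 -0.01 0 0 0 0 1"

```text
time: 15.58
tool_pos: [0.6138, 0.0044, 0.1383]
tool_rot: [-1.571, -0.001, 3.082]
contact_force: [-0.8, -0.3, -0.0]
opening: 0.0004
```

apply_moves --pt "0 -0.03 0 0 0 0 1" --pt "0 -0.07 0 0 0 0 1" --pt "0.03 -0.11 0 0 0 0 1" --pt "0.07 -0.12 0 0 0 0 1" --pt "0.07 -0.12 0 0 0 0 1"

```text
time: 16.2
tool_pos: [0.5438, 0.0088, 0.2611]
tool_rot: [-1.57, 0.004, 3.082]
contact_force: [0.8, -0.5, -1.0]
opening: 0.0006
```

```bash
python3 - <<'E'
from h import *
go()
a=cams.read_camera('scene');b=cams.read_camera('wrist')
s=cams.calibration('scene');print(proj(model([*Q,-.071,np.radians(73)])[:3],s,s['extrinsics']).round(1))
a=cv2.resize(a[150:310,180:360],None,fx=2.2,fy=2.2,interpolation=cv2.INTER_CUBIC);b=b[:352,200:600]
cv2.imwrite('pics/c4.png',np.hstack([a,b]))
E
```

```text
t 16.2 pos [0.5438 0.0088 0.2611] clamp [-0.0417  0.0912] yaw 176.61 F [ 0.84 -0.5  -1.02] open 0.0006
[[253.7 201.4]
 [324.9 217.6]
 [266.8 246.7]]
```

View pics/c4.png

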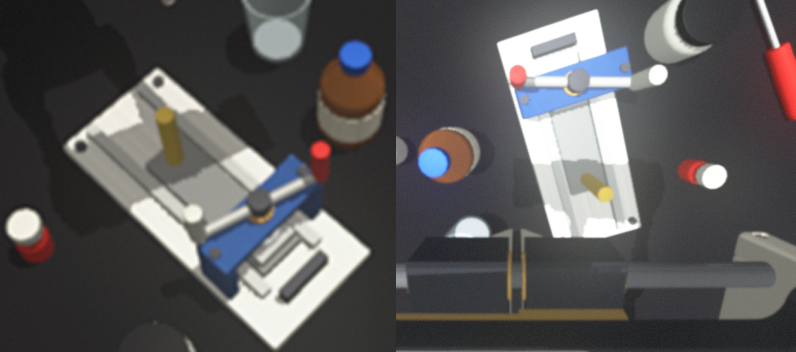

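Red peg at scene (325.5,218) against (324.9,217.6) predicted for 73°, so it is seated. White peg agrees too. The post is unchanged at (255.5,203), and the bystanders are undisturbed.

```bash
python3 -c "
from cell import robot
print(robot.hand_in())"
```

```text
the job is handed in; nothing more can be done
None
```

The job is done and handed in at about 16 s of the 72 s allowed.

- **Carriage:** I pushed the yellow post with closed fingers until the carriage hit its hard stop. It moved about 45 mm, and the force climbed to roughly 30 N with no further motion. The post was in the same place in the last picture.
- **Screw:** I turned it clockwise by the red peg until it seated, then loaded it to about 10.8 N on the peg, or 0.65 N m. I held that for over 2 s with no movement at 0.1 mm resolution. The highest single reading was 11.5 N, or 0.69 N m.
- **Last checks:** After I let go and lifted clear, both pegs were within about 1 pixel of where they should be with the screw fully seated (73°). The bottles and jars in the final views had not moved.
- **Unexplained reading:** The force sensor also showed an upward force of about half the push, both on the post and on the peg. I did not find the cause. The sideways force and position readings matched the bar's known stiffness, so I used those.

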